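# Line up the optics beside the sorter

### The job

First turn the laser attenuator dial down to its zero tick. Then take the straightedge off the black plate, lay it on the bench flush against and centred on the two bright metal pads of the plate's edge, and stand every optic mount upright on the bench with the side of its foot flush against the straightedge and its optic looking along it, anywhere along its length. When all stand in line, lay the straightedge back flat on top of the plate, roughly in the middle and clear of the pads, leaving the mounts in line, and only then turn the dial up until its pointer is at the brass clip; leave the jar, the screwdriver and the collar alone.

Things in the scene. Friction and masses are not known exactly. Their poses are not given: they have to be found in the camera images.
- dial (a joint): laser attenuator dial, rad: 0 with the white pointer at the long zero tick (a hard stop is there), growing as the dial is turned clockwise seen from above, to 3.0; it stays where it is left (friction about 0.05 N m)
- dial_grip (a point): on the dial's vertical axis, about 85 mm over the bench. The dial is a grey disc (radius 30 mm, top 64 mm over the bench) with an upright grip bar across it, 56 mm long, 12 mm thick, from 64 to 92 mm over the bench. Own x lies along the bar towards the white pointer, own z up; so x turns with the dial
- attenuator: fixed grey box 150 x 150 x 50 mm carrying the dial at the centre of its top; origin on the bench under the dial's axis; own x points from the axis to the long white zero tick of the black scale disc (further ticks follow clockwise every 30 degrees)
- marker: fixed brass clip 16 x 5 x 6 mm on the scale's rim, 42 to 58 mm from the dial axis, top 58 mm over the bench; origin on the dial's axis, own x points from the axis to the clip: the working setting, where the pointer must end, 0.9 to 2.4 rad clockwise of the zero tick
- plate: fixed black breadboard plate, 160 mm (x) x 360 mm (y) x 16 mm high, with two bright metal pads (50 mm wide in y, centred at y -100 and +100 mm, 16 mm high) standing 12 mm out of its robot-side edge. Origin on the bench midway between the pads, in the plane of their faces: the pad faces are at own x = 0, looking to -x; the plate covers own x 12 to 172 mm, y -180 to 180 mm
- straightedge: loose aluminium straightedge, 0.32 kg: bar 300 mm (own y) x 24 mm (own x) x 16 mm high, with a lifting rib on top at its middle, 50 mm (y) x 12 mm (x), from 16 to 44 mm above the underside. Origin at the centre of the underside, z up. It starts lying on the plate. Laid flush on the bench against the pads its origin is at plate x = -12 mm
- mount1: black optic mount with a round lens in a brass ring, about 0.16 kg (may be absent): square foot 44 x 44 x 12 mm, on it a centred upright 36 mm (own x) x 12 mm (own y) up to 58 mm. The optic looks along own y; the foot's side faces are at own x = +-22 mm. Origin at the centre of the underside, z up. Either way round will do. In line its origin is at plate x = -46 mm
- mount2: black optic mount with a steel disc with a pinhole, about 0.16 kg (may be absent): square foot 44 x 44 x 12 mm, on it a centred upright 36 mm (own x) x 12 mm (own y) up to 58 mm. The optic looks along own y; the foot's side faces are at own x = +-22 mm. Origin at the centre of the underside, z up. Either way round will do. In line its origin is at plate x = -46 mm
- mount3: black optic mount with a square glass filter, about 0.16 kg (may be absent): square foot 44 x 44 x 12 mm, on it a centred upright 36 mm (own x) x 12 mm (own y) up to 58 mm. The optic looks along own y; the foot's side faces are at own x = +-22 mm. Origin at the centre of the underside, z up. Either way round will do. In line its origin is at plate x = -46 mm
- mount4: black optic mount with a brass disc with a slit, about 0.16 kg (may be absent): square foot 44 x 44 x 12 mm, on it a centred upright 36 mm (own x) x 12 mm (own y) up to 58 mm. The optic looks along own y; the foot's side faces are at own x = +-22 mm. Origin at the centre of the underside, z up. Either way round will do. In line its origin is at plate x = -46 mm
- vial: amber glass jar with black cap, 44 mm wide, 85 mm high, bystander; origin at its underside
- driver: screwdriver 160 mm long, lying, bystander
- collar: brass thumb collar, 44 mm wide, 34 mm high, bystander; origin at its underside

How it is judged:
By the outcome, as a careful person would: the job done as asked, in the order asked, and still so for the second after the job is handed in, with the robot touching nothing.
Of mount1, mount2, mount3, mount4 only 3 to 4 are there at a start; the rules pass over those that are not, and their reading is None.
At some moment in a run one of mount1, mount2, mount3, mount4 may be knocked a few centimetres aside while the robot is not near it.
Once in a run the grip may slacken for a moment while it holds something.
It also fails if it takes over 210 s, if anything falls off the work surface, if the arm or the gripper's body presses on something with over 40 N, if the wrist force passes 120 N, or if a joint passes its speed limit or range.

### The arm

A 6-joint arm with a two-finger parallel gripper is mounted at the origin on the work surface. World frame = base frame: x ahead of the robot, y to its left, z up, the work surface at z = 0. Lengths are in m, angles in rad, forces in N, time in s.
With the tool pointing down it reaches from about 0.35 to 0.775 m from the base axis. Payload 5.5 kg.
Tool frame: the origin (TCP) lies between the finger pads; the fingertips stand 8 mm ahead of it and the grasp point (between the pads) lies 11 mm behind it; z points along the fingers, y is the line along which they close (so a half turn about z gives the same grasp; the last joint's range is limited). The gripper opens to 85 mm and grips with 20 to 120 N. Pads are 22 mm wide; open, the fingers measure 114 mm over their backs; the gripper's body (76 mm by 85 mm) begins 54 mm behind the grasp point. The pads swing forward as they close: fully open they stand 13 mm farther back than shut.
Start: joints at [0.964, 0.313, 0.046, 1.304, 0, 1.431], TCP at [0.259, 0.514, 0.239] pointing down, gripper open.
Joint ranges: [-2.76, 2.76], [-0.86, 1.69], [-1.03, 1.26], [-2.2, 2.34], [-1.47, 1.5], [-3.14, 3.14]. Speed limits (rad/s): [2.57, 2.57, 3.14, 3.14, 3.14, 3.14].

### API

Orientations are given as a unit quaternion [w, x, y, z].
In Python, from workcell import env gives the robot as it stands.
- The arm moves only by the tool move_arm, never from a script. Its argument "moves" is one flat list of numbers, 5 for each row, row after row: the shift along the world's x, y, z in m, then the turn about the world's z in rad, then the finger opening in m, from 0 to 0.0854. A call has 1 to 12 rows; each row is the pose to reach, as a shift and turn from the pose commanded when the call began; what a row does not reach only later rows make up. A row lasts 1/12 s, in which the tool goes at most 41.7 mm and 7.16 degrees, less where a joint would pass 70% of its speed; a pose out of reach is approached as far as the arm can. A call with a gripper value outside its range is refused whole. The fingers move at their own pace and stop on an object; "newtons" is the grip in N (left out, the last holds). Time passes only in rows, so rows that repeat a pose let the fingers close. It gives the time, the measured TCP pose, the force, the opening and the grip force at its end, in the units of the state.
- env.get_state(): the state, without advancing time (a new reading comes with each control period).
- env.read_camera(name): name is "scene" or "top"; returns a dict with "pixels" (400x640x3 uint8, red, green, blue), "camera_matrix" (3x3 intrinsics, pixels), "rvec" (rotation vector, rad) and "tvec" (3), from world to camera coordinates, as OpenCV has them. Camera axes: x right, y down, z forward; pixel columns grow to the right and rows downward; lengths in m; the calibration is good to about 2 mm. A picture is of the moment at which its call begins. There is no depth.
- env.hand_in(): hands the job in; it is judged then, once.
The state is a dict: "clock": time; "joint_pos": joint angles; "qvel": joint speeds; "tau": joint torques, N m; "tcp_pos": TCP position; "orientation": TCP orientation; "wrist_force": force on the tool from outside, world axes, zero at the start; "ft_torque": the same for the moment, N m; "finger_gap": finger opening in m; "grip_force": force on a finger pad.
Only numpy, scipy, OpenCV 4.12 (cv2) and the standard library are available. Lean on these libraries where they do the work, as an engineer would, in place of code of your own. Each camera call takes 0.05 s, during which the arm holds its last target. There are 200 camera calls.

## Working session

There is one attempt and no reset: what is moved stays moved. The work goes in short steps, Python scripts to look and compute and a tool call to move; the robot and the scene stay as the last step left them, time stands still between calls to the robot, and variables do not carry over. Pictures are saved under pics/ and viewed, at most 16 in all, crops included, and the job is handed in when it is done.

Besides the shell and the picture viewer there is one more tool, called after "Emit:" by a JSON object that holds its "op" and its "data", one argument or row to a line. move_arm: Moves the arm, as the interface text tells. Its arguments: {"type":"object","properties":{"moves":{"type":"array"},"newtons":{"type":"number"}},"required":["moves"]}

```bash
mkdir -p pics; ls; python3 - <<'E'
from workcell import env
import cv2,numpy as np
for n in("scene","top"):
    c=env.read_camera(n);cv2.imwrite(f"pics/{n}0.png",c["pixels"][...,::-1])
    R=cv2.Rodrigues(np.array(c["rvec"],float))[0];print(n,np.array(c["camera_matrix"]).tolist(),(-R.T@np.array(c["tvec"]).ravel()).round(3),R.round(3).tolist())
s=env.get_state();print(s)
E
```

```text
pics
scene [[403.71475522348555, 0.0, 321.7378646457751], [0.0, 403.71475522348555, 195.44587947906584], [0.0, 0.0, 1.0]] [0.997 0.208 0.807] [[-0.443, 0.896, 0.006], [0.732, 0.365, -0.575], [-0.518, -0.251, -0.818]]
top [[424.3239922061041, 0.0, 320.3720816750982], [0.0, 424.3239922061041, 198.9171471411295], [0.0, 0.0, 1.0]] [ 0.336 -0.009  1.157] [[-0.013, -1.0, -0.013], [-0.984, 0.015, -0.176], [0.176, 0.011, -0.984]]
{'clock': 0.1, 'joint_pos': array([9.64420480e-01, 3.13925832e-01, 4.51039313e-02, 1.30361151e+00,
       8.64734992e-07, 1.43119200e+00]), 'qvel': array([-7.19202814e-04, -2.02643674e-03,  1.70423563e-03, -7.89420553e-05,
       -9.64747777e-04, -7.04091600e-04]), 'tau': array([ 4.34792542e-03, -4.81724703e+01,  2.99243814e+01,  1.27177220e-02,
       -1.73759571e-05,  1.10943625e-05]), 'tcp_pos': array([0.25850968, 0.51311813, 0.23850237]), 'orientation': array([-2.98680636e-04,  2.31272733e-01,  9.72888613e-01, -7.62103124e-04]), 'wrist_force': array([-0.53670842, -0.59830784, -0.28273808]), 'ft_torque': array([-0.01592138,  0.05461536, -0.02970022]), 'grip_force': 0.0, 'finger_gap': 0.08538171979725952}
```

View pics/top0.png

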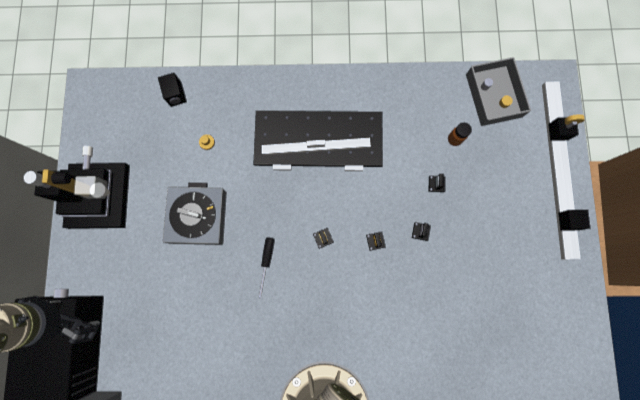

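View pics/scene0.png

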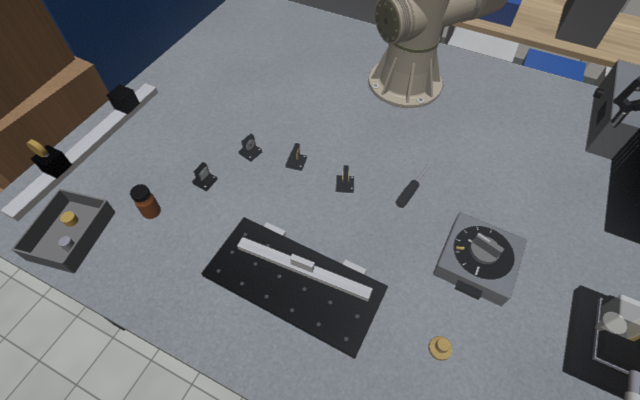

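Top view: plate at ~(318,138), straightedge across it (260..370,147), dial at (193,213), four mounts at (323,238), (376,241), (421,231), (437,183); screwdriver at (267,260), jar at (459,134), collar at (207,142). The scene view agrees. Enlarging for the details.

```bash
python3 - <<'E'
import cv2,numpy as np
t=cv2.imread("pics/top0.png");s=cv2.imread("pics/scene0.png")
def c(i,x,y,w,h,f):return cv2.resize(i[y:y+h,x:x+w],None,fx=f,fy=f,interpolation=cv2.INTER_CUBIC)
a=np.vstack([np.hstack([c(t,300,165,160,90,5)]),np.hstack([c(t,160,180,70,70,6)[:, :400],c(s,425,205,100,105,4)])[:0] if 0 else np.zeros((0,800,3),np.uint8)])
cv2.imwrite("pics/a.png",a)
d=np.hstack([c(t,160,180,66,66,6),cv2.resize(s[205:305,430:530],(396,396),interpolation=cv2.INTER_CUBIC)])
m=c(s,190,130,170,70,4.65)[:,:792] 
m=cv2.resize(m,(792,200*1))if 0 else m[:204*2]
cv2.imwrite("pics/b.png",d)
p=np.vstack([c(t,245,100,145,80,5)[:, :725],np.zeros((0,725,3),np.uint8)])
cv2.imwrite("pics/p.png",p)
E
cat > h.py <<'E'
import cv2,numpy as np
from workcell import env
def cam(n,save=None):
    c=env.read_camera(n)
    if save: cv2.imwrite(save,c["pixels"][...,::-1])
    c["K"]=np.array(c["camera_matrix"],float);c["r"]=np.array(c["rvec"],float).ravel();c["t"]=np.array(c["tvec"],float).ravel()
    c["R"]=cv2.Rodrigues(c["r"])[0];c["C"]=-c["R"].T@c["t"]
    return c
def proj(c,P): return cv2.projectPoints(np.array(P,float).reshape(-1,3),c["r"],c["t"],c["K"],None)[0].reshape(-1,2)
def ray(c,uv,z):
    d=(c["R"].T@np.linalg.inv(c["K"])@np.c_[np.array(uv,float).reshape(-1,2),np.ones(np.size(uv)//2)].T).T
    return c["C"]+d*((z-c["C"][2])/d[:,2:])
E
```

```text
(no output)
```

View pics/a.png

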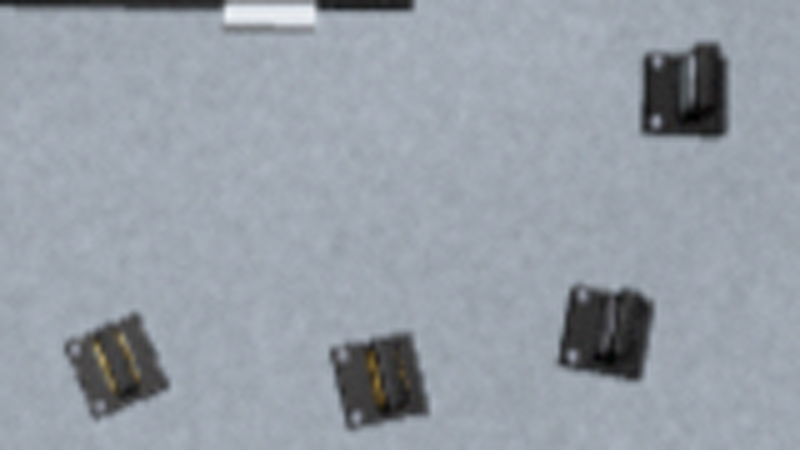

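View pics/b.png

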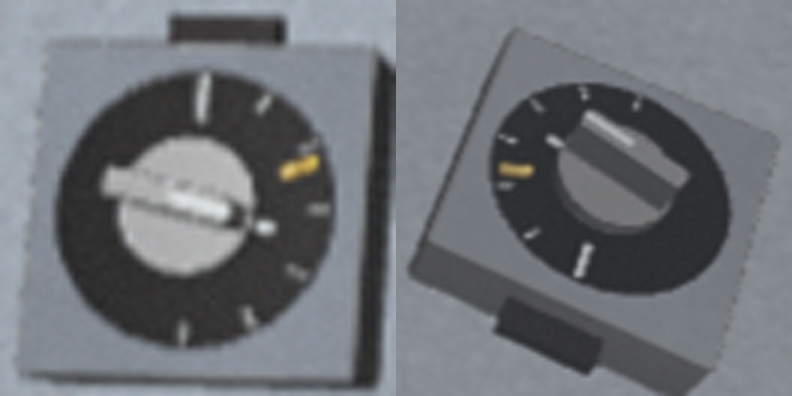

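View pics/p.png

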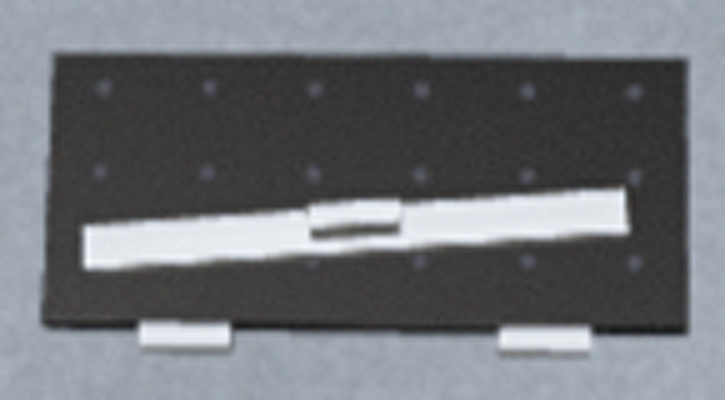

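Seen: zero tick up at crop (203,100), pointer at (265,228) about 100° clockwise, brass clip at (300,167) about 64° clockwise; mounts all upright, feet clear. Straightedge tilted about 4° on the plate, pads at the lower edge. Fitting models in both views now.

```bash
cat >> h.py <<'E'
from scipy.optimize import minimize
def box(x0,x1,y0,y1,z0,z1): return np.array([[x,y,z] for x in(x0,x1) for y in(y0,y1) for z in(z0,z1)],float)
MOUNT=[box(-.022,.022,-.022,.022,0,.012),box(-.018,.018,-.006,.006,.012,.058)]
PLATE=[box(.012,.172,-.18,.18,0,.016),box(0,.012,-.125,-.075,0,.016),box(0,.012,.075,.125,0,.016)]
EDGE=[box(-.012,.012,-.15,.15,0,.016),box(-.006,.006,-.025,.025,.016,.044)]
def place(P,q):
    c,s=np.cos(q[2]),np.sin(q[2]);return P@np.array([[c,s,0],[-s,c,0],[0,0,1]])+[q[0],q[1],q[3]]
def render(c,parts,q,roi,S=8):
    x,y,w,h=roi;m=np.zeros((h*S,w*S),np.uint8)
    for P in parts:
        uv=(proj(c,place(P,q))+.5-[x,y])*S-.5
        cv2.fillConvexPoly(m,np.round(cv2.convexHull(uv.astype(np.float32))*16).astype(np.int32),255,shift=4)
    return cv2.GaussianBlur(cv2.resize(m,(w,h),interpolation=cv2.INTER_AREA)/255.,(0,0),.5)
def fit(cams,parts,q0,mask,freez=False,pad=14):
    """cams: camera dicts, mask: fn(float pixels)->soft mask; q=(x,y,yaw,z)"""
    rois=[]
    for c in cams:
        uv=np.vstack([proj(c,place(P,q0)) for P in parts]);a=np.maximum(np.floor(uv.min(0))-pad,0).astype(int);b=np.minimum(np.ceil(uv.max(0))+pad,[639,399]).astype(int)
        rois.append((*a,*(b-a)))
    obs=[mask(c["pixels"][r[1]:r[1]+r[3],r[0]:r[0]+r[2]].astype(float)) for c,r in zip(cams,rois)]
    def loss(v):
        q=[v[0],v[1],v[2]/20,v[3] if freez else q0[3]]
        return sum(((render(c,parts,q,r)-o)**2).sum() for c,r,o in zip(cams,rois,obs))
    v=np.array([q0[0],q0[1],q0[2]*20,q0[3]][:4 if freez else 3])
    for st in(.008,.002):
        sim=np.vstack([v]+[v+st*e*(10 if i==2 else 1) for i,e in enumerate(np.eye(len(v)))])
        r=minimize(loss,v,method="Nelder-Mead",options=dict(initial_simplex=sim,xatol=5e-5,fatol=1e-3,maxiter=300));v=r.x
    return np.array([v[0],v[1],v[2]/20,v[3] if freez else q0[3]]),r.fun
bench=lambda p:np.clip((p.mean(2).max()*0+np.median(p.mean(2))-p.mean(2))/(np.median(p.mean(2))-45),0,1)
def darkmask(p):
    g=p.mean(2);b=np.percentile(g,75);a=np.clip((b-12-g)/(b-12-75),0,1)
    return np.maximum(a,cv2.morphologyEx((a>.5).astype(np.uint8),cv2.MORPH_CLOSE,np.ones((5,5))))
def notbench(p):
    g=p.mean(2);a=np.maximum(np.clip((140-g)/70,0,1),np.clip((g-190)/30,0,1))
    return np.maximum(a,cv2.morphologyEx((a>.5).astype(np.uint8),cv2.MORPH_CLOSE,np.ones((9,9))))
brightmask=lambda p:np.clip((p.mean(2)-75)/90,0,1)
E
python3 - <<'E'
from h import *
np.set_printoptions(precision=4,suppress=True)
T=cam("top");S=cam("scene")
g=T["pixels"].mean(2);print("bench",np.median(g[200:300,280:420]),"plate",g[120,280],"edge",g[148,280])
pl=ray(T,[[318,167]],.01)[0]
for cs in([T],[S],[T,S]): print("plate",*fit(cs,PLATE,[pl[0],pl[1],0,0],notbench))
se=ray(T,[[316,146]],.03)[0]
for cs in([T],[S]): print("edge",*fit(cs,EDGE,[se[0],se[1],.07,.016],brightmask,pad=4))
print("edge z",*fit([T,S],EDGE,[se[0],se[1],.07,.016],brightmask,True,pad=4))
for i,(u,y) in enumerate([((323,238),.45),((376,241),.2),((421,231),-.15),((437,183),0)]):
    m=ray(T,[u],.02)[0]
    for cs in([T],[S]): print("m",i,*fit(cs,MOUNT,[m[0],m[1],y,0],darkmask,pad=8))
    print("z",*fit([T,S],MOUNT,[m[0],m[1],y,0],darkmask,True,pad=8))
# dial
def cen(c,x,y,w,h,z):
    m=(c["pixels"][y:y+h,x:x+w].mean(2)<75).astype(np.uint8)
    k,_=cv2.findContours(m,cv2.RETR_EXTERNAL,cv2.CHAIN_APPROX_NONE);k=max(k,key=cv2.contourArea)
    e=cv2.fitEllipse(cv2.convexHull(k));print("ell",e);u=np.array(e[0])+[x,y];return u
uT=cen(T,166,191,54,50,0);uS=cen(S,450,215,68,66,0)
for z in(.045,.05,.055,.06):print(z,ray(T,uT,z),ray(S,uS,z))
c=ray(T,uT,.05)[0]
zt=ray(T,[160+203/6-.4,180+100/6-.4],.05)[0]-c;cl=ray(T,[160+300/6-.4,180+167/6-.4],.058)[0]-c
b0=ray(T,[160+115/6,180+182/6],.092)[0];b1=ray(T,[160+235/6,180+212/6],.092)[0]
pt=ray(T,[160+265/6-.4,180+228/6-.4],.064)[0]-c
for n,v in(("zero",zt),("clip",cl),("ptr",pt),("bar",b1-b0)):print(n,np.arctan2(v[1],v[0]),np.hypot(*v[:2]))
E
```

```text
bench 167.0 plate 54.666666666666664 edge 234.0
plate [ 0.6238  0.0099 -0.028   0.    ] 87.28819665116092
plate [ 0.6232  0.0098 -0.0268  0.    ] 1917.4567810875328
plate [ 0.6234  0.0098 -0.0276  0.    ] 2012.2003452136985
edge [0.6895 0.015  0.0543 0.016 ] 47.33417764834478
edge [0.6857 0.0135 0.0559 0.016 ] 1513.6123611506923
edge z [0.6879 0.0145 0.0552 0.0211] 1576.6080147224372
m 0 [ 0.4344 -0.0019  0.3917  0.    ] 3.4356126559136317
m 0 [ 0.4332 -0.0032  0.4014  0.    ] 5.748945132204016
z [ 0.4344 -0.0023  0.4488  0.0017] 16.46515049350524
m 1 [ 0.4246 -0.1439  0.2012  0.    ] 4.2742992048230315
m 1 [ 0.4235 -0.1453  0.2033  0.    ] 5.945785705682271
z [ 0.4245 -0.1443  0.2015  0.0013] 12.192523502502087
m 2 [ 0.4486 -0.2675 -0.2117  0.    ] 3.082264391091824
m 2 [ 0.448  -0.2685 -0.1477  0.    ] 8.912535088124097
z [ 0.4489 -0.2676 -0.1495  0.0014] 16.191754619289515
m 3 [ 0.5798 -0.3184  0.0006  0.    ] 9.349739388090287
m 3 [ 0.579  -0.3192 -0.0004  0.    ] 10.15555486664356
z [ 0.5796 -0.3184  0.001   0.0008] 20.04416146517292
ell ((25.90666389465332, 23.553495407104492), (43.97068786621094, 46.70924377441406), 51.6565055847168)
ell ((33.596954345703125, 37.23463439941406), (48.94005584716797, 63.35424041748047), 120.3451156616211)
0.045 [[0.4979 0.3447 0.045 ]] [[0.4941 0.344  0.045 ]]
0.05 [[0.4972 0.3431 0.05  ]] [[0.4974 0.3431 0.05  ]]
0.055 [[0.4965 0.3415 0.055 ]] [[0.5007 0.3422 0.055 ]]
0.06 [[0.4957 0.3399 0.06  ]] [[0.504  0.3413 0.06  ]]
zero -0.0425284396577693 0.049198871397016175
clip -1.2327852601138278 0.05144305814783919
ptr -1.8566320837315895 0.03733565732003111
bar -1.8287624292667697 0.053438192122171616
```

Emit:
{"op": "move_arm", "data": {
  "moves": [0.239,-0.17,-0.09,-1.374,0.05,0.239,-0.17,-0.09,-1.374,0.05,0.239,-0.17,-0.09,-1.374,0.05,0.239,-0.17,-0.09,-1.374,0.05,0.239,-0.17,-0.09,-1.374,0.05,0.239,-0.17,-0.09,-1.374,0.05,0.239,-0.17,-0.09,-1.374,0.05,0.239,-0.17,-0.09,-1.374,0.05,0.239,-0.17,-0.09,-1.374,0.05,0.239,-0.17,-0.09,-1.374,0.05,0.239,-0.17,-0.09,-1.374,0.05,0.239,-0.17,-0.09,-1.374,0.05],
  "newtons": 40
}}

```text
clock: 1.2
tcp_pos: [0.4978, 0.3431, 0.1488]
orientation: [-0.0, 0.797, 0.604, -0.0]
wrist_force: [1.3, 0.5, -0.6]
finger_gap: 0.0504
grip_force: 0.0
```

Emit:
{"op": "move_arm", "data": {
  "moves": [0,0,-0.04,0,0.05,0,0,-0.073,0,0.05,0,0,-0.073,0,0.05,0,0,-0.073,0,0.0,0,0,-0.073,0,0.0,0,0,-0.073,0,0.0,0,0,-0.073,0,0.0,0,0,-0.073,0,0.0,0,0,-0.073,0,0.0],
  "newtons": 30
}}

```text
clock: 1.95
tcp_pos: [0.4987, 0.3444, 0.0787]
orientation: [0.0, 0.796, 0.606, 0.002]
wrist_force: [-2.7, -1.1, 6.8]
finger_gap: 0.0114
grip_force: 34.3
```

Emit:
{"op": "move_arm", "data": {
  "moves": [0,0,0.003,0.12,0.0,0,0,0.003,0.24,0.0,0,0,0.003,0.36,0,0,0,0.003,0.48,0,0,0,0.003,0.6,0,0,0,0.003,0.72,0,0,0,0.003,0.84,0,0,0,0.003,0.96,0,0,0,0.003,1.08,0,0,0,0.003,1.2,0,0,0,0.003,1.32,0,0,0,0.003,1.44,0]
}}

```text
clock: 2.95
tcp_pos: [0.4952, 0.3428, 0.0788]
orientation: [-0.002, 0.196, 0.981, -0.001]
wrist_force: [-6.3, -1.6, -1.1]
finger_gap: 0.0113
grip_force: 33.4
```

Emit:
{"op": "move_arm", "data": {
  "moves": [0,0,0,0.12,0.0,0,0,0,0.24,0.0,0,0,0,0.34,0,0,0,0,0.38,0,0,0,0,0.41,0,0,0,0,0.41,0]
}}

```text
clock: 3.45
tcp_pos: [0.4949, 0.3417, 0.0788]
orientation: [-0.003, -0.005, 1.0, -0.002]
wrist_force: [-6.0, -3.5, -1.2]
finger_gap: 0.0113
grip_force: 41.7
```

```bash
python3 - <<'E'
from h import *
s=env.get_state();print(s["joint_pos"].round(3),s["wrist_force"].round(1),s["ft_torque"].round(2),s["orientation"].round(3))
E
```

```text
[ 0.471  0.46  -0.143  0.974 -0.     0.462] [-6.  -3.5 -1.2] [-0.73  1.24 -0.77] [-0.003 -0.005  1.    -0.002]
```

Emit:
{"op": "move_arm", "data": {
  "moves": [0,0,0,0,0.05,0,0,0,0,0.05,0,0,0,0,0.05,0,0,0.04,0,0.05,0,0,0.08,0,0.05,0.02,-0.03,0.08,-0.12,0.05,0.04,-0.06,0.08,-0.24,0.05,0.06,-0.09,0.08,-0.36,0.05,0.08,-0.12,0.08,-0.48,0.05,0.1,-0.15,0.08,-0.6,0.05,0.115,-0.18,0.08,-0.72,0.05,0.13,-0.21,0.08,-0.84,0.05]
}}

```text
clock: 4.45
tcp_pos: [0.6294, 0.132, 0.1601]
orientation: [0.001, 0.406, 0.914, 0.001]
wrist_force: [1.5, 0.2, -0.0]
finger_gap: 0.0501
grip_force: 0.0
```

```bash
python3 - <<'E'
from h import *
T=cam("top","pics/t1.png");s=env.get_state();print(s["tcp_pos"],s["wrist_force"])
a=cv2.resize(cv2.imread("pics/t1.png")[180:246,160:226],(528,528),interpolation=cv2.INTER_CUBIC);cv2.imwrite("pics/d1.png",a)
E
```

```text
[0.63248033 0.12621486 0.1598982 ] [ 3.01600078 -2.52036664 -0.07284567]
```

View pics/d1.png

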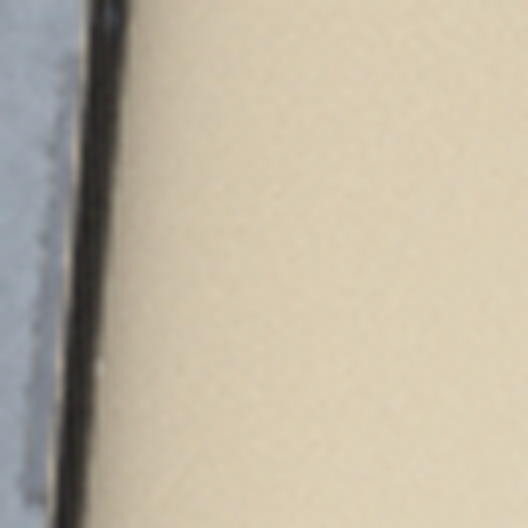

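The arm hides the dial in the top view; I'll go on over the straightedge and look with the scene camera.

Emit:
{"op": "move_arm", "data": {
  "moves": [0.02,-0.03,0,-0.12,0.05,0.04,-0.06,0,-0.24,0.05,0.061,-0.09,0,-0.36,0.05,0.061,-0.118,0,-0.48,0.05,0.061,-0.118,0,-0.6,0.05,0.061,-0.118,0,-0.685,0.05,0.061,-0.118,0,-0.685,0.05]
}}

```text
clock: 5.08
tcp_pos: [0.6895, 0.0146, 0.1597]
orientation: [0.001, 0.688, 0.725, 0.0]
wrist_force: [-0.3, -1.2, -0.0]
finger_gap: 0.0498
grip_force: 0.0
```

```bash
python3 - <<'E'
from h import *
T=cam("top","pics/t2.png");S=cam("scene","pics/s2.png");s=env.get_state();print(s["tcp_pos"],s["orientation"])
t=cv2.imread("pics/t2.png");s=cv2.imread("pics/s2.png")
a=np.vstack([np.hstack([cv2.resize(t[180:246,160:226],(400,300)),cv2.resize(s[205:305,430:530],(400,300),interpolation=cv2.INTER_CUBIC)]),np.hstack([cv2.resize(s[150:350,180:447],(400,300)),cv2.resize(t[100:300,180:447],(400,300))])])
cv2.imwrite("pics/d2.png",a)
E
```

```text
[0.68916978 0.01560897 0.15972578] [4.31908374e-04 6.86289787e-01 7.27328001e-01 3.47622886e-04]
```

View pics/d2.png

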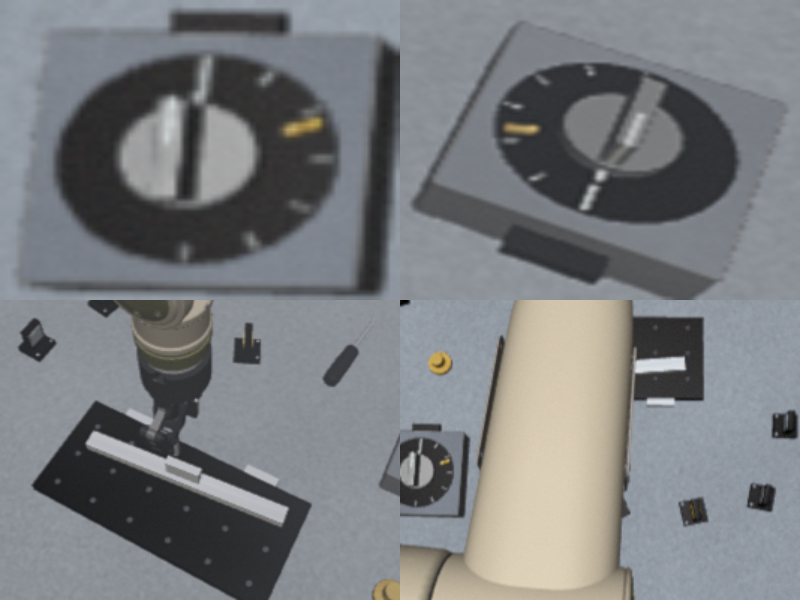

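Pointer lies on the zero tick in both views (crop (205,80) and (597,180)); the gripper hangs over the rib. Grasping the straightedge.

Emit:
{"op": "move_arm", "data": {
  "moves": [0,0,-0.04,0,0.05,0,0,-0.08,0,0.05,0,0,-0.117,0,0.05,0,0,-0.117,0,0.05,0,0,-0.117,0,0,0,0,-0.117,0,0,0,0,-0.117,0,0,0,0,-0.117,0,0,0,0,-0.117,0,0,0,0,-0.117,0,0],
  "newtons": 60
}}

```text
clock: 6.02
tcp_pos: [0.6909, 0.0155, 0.0457]
orientation: [0.002, 0.687, 0.726, 0.002]
wrist_force: [0.3, 1.1, 6.1]
finger_gap: 0.0107
grip_force: 62.0
```

Emit:
{"op": "move_arm", "data": {
  "moves": [0,0,0.03,0,0,0,0,0.06,0,0,0,0,0.06,0,0,-0.03,0,0.06,-0.04,0,-0.06,-0.003,0.06,-0.083,0,-0.083,-0.0044,0.06,-0.083,0,-0.083,-0.0044,0.06,-0.083,0,-0.083,-0.0044,0.06,-0.083,0,-0.083,-0.0044,0.06,-0.083,0]
}}

```text
clock: 6.77
tcp_pos: [0.6069, 0.0109, 0.103]
orientation: [0.001, 0.717, 0.697, 0.001]
wrist_force: [0.8, 0.2, -3.5]
finger_gap: 0.0108
grip_force: 60.9
```

```bash
python3 - <<'E'
from h import *
S=cam("scene","pics/s3.png");s=env.get_state();print(s["tcp_pos"],s["orientation"],s["finger_gap"],s["grip_force"],s["wrist_force"])
E
```

```text
[0.60727408 0.01094189 0.10292672] [0.00098872 0.7169269  0.69714715 0.00083206] 0.010690388101051879 60.87697148323059 [ 0.38269474 -0.48939377 -2.1380149 ]
```

View pics/s3.png

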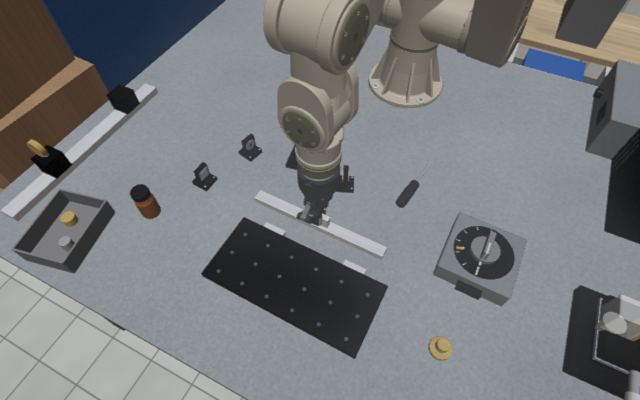

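The bar is held level just in front of the pads (ends at (257,196) and (383,252)). Lowering.

Emit:
{"op": "move_arm", "data": {
  "moves": [0,0,-0.03,0,0,0,0,-0.055,0,0,0,0,-0.065,0,0,0,0,-0.071,0,0,0,0,-0.074,0,0,0,0,-0.074,0,0]
}}

```text
clock: 7.32
tcp_pos: [0.6063, 0.0111, 0.0297]
orientation: [0.0, 0.717, 0.697, 0.0]
wrist_force: [-0.5, -0.6, -1.1]
finger_gap: 0.0106
grip_force: 61.1
```

Emit:
{"op": "move_arm", "data": {
  "moves": [0.002,0,0,0,0,0.004,0,0,0,0,0.006,0,0,0,0,0.007,0,0,0,0,0.007,0,0,0,0]
}}

```text
clock: 7.73
tcp_pos: [0.6125, 0.011, 0.0297]
orientation: [-0.0, 0.717, 0.697, -0.0]
wrist_force: [-6.5, -0.5, 7.9]
finger_gap: 0.0106
grip_force: 62.4
```

Emit:
{"op": "move_arm", "data": {
  "moves": [0.001,0,0.001,0,0,0.002,0,0.001,0,0,0.003,0,0.001,0,0,0.004,0,0.001,0,0,0.004,0,0.001,0,0]
}}

```text
clock: 8.15
tcp_pos: [0.6127, 0.011, 0.0297]
orientation: [-0.003, 0.717, 0.697, -0.003]
wrist_force: [-14.6, -0.6, 10.8]
finger_gap: 0.0104
grip_force: 62.9
```

Emit:
{"op": "move_arm", "data": {
  "moves": [-0.004,0,0,0,0,-0.004,0,0,0,0.045,-0.004,0,0,0,0.045,-0.004,0,0,0,0.045,-0.004,0,0.04,0,0.045,-0.004,0,0.08,0.12,0.045,-0.004,0,0.12,0.24,0.045,-0.04,-0.003,0.12,0.36,0.045,-0.08,-0.006,0.12,0.48,0.045,-0.12,-0.009,0.12,0.6,0.045,-0.15,-0.013,0.12,0.72,0.045,-0.182,-0.013,0.12,0.84,0.045],
  "newtons": 50
}}

```text
clock: 9.15
tcp_pos: [0.4343, -0.0023, 0.1498]
orientation: [0.001, 0.368, 0.93, 0.0]
wrist_force: [-0.3, -1.5, 0.1]
finger_gap: 0.045
grip_force: 0.0
```

Emit:
{"op": "move_arm", "data": {
  "moves": [0,0,0,0.12,0.045,0,0,0,0.24,0.045,0,0,0,0.36,0.045,0,0,0,0.48,0.045,0,0,0,0.6,0.045,0,0,0,0.72,0.045,0,0,0,0.84,0.045,0,0,0,0.96,0.045,0,0,0,1.08,0.045,0,0,0,1.16,0.045,0,0,0,1.16,0.045]
}}

```text
clock: 10.07
tcp_pos: [0.4359, -0.0021, 0.1499]
orientation: [0.001, -0.2, 0.98, -0.0]
wrist_force: [-0.4, 0.7, -0.4]
finger_gap: 0.0451
grip_force: 0.0
```

```bash
cat >> h.py <<'E'
def yaw(s):
    w,x,y,z=s["orientation"];v=[2*(x*y-w*z),1-2*(x*x+z*z)];return np.arctan2(v[1],v[0])
def st():
    s=env.get_state();print("t",round(s["clock"],2),"tcp",s["tcp_pos"].round(4),"yaw",round(yaw(s),4),"gap",round(s["finger_gap"],4),"F",s["wrist_force"].round(1),"j6",s["joint_pos"][5].round(2))
E
python3 - <<'E'
from h import *
np.set_printoptions(precision=4,suppress=True)
T=cam("top","pics/t4.png");S=cam("scene","pics/s4.png");st()
bm=lambda p:np.clip((p.mean(2)-182)/35,0,1)
for c in([T],[S]):print("edge",*fit(c,EDGE,[.6116,.0102,-.028,0],bm,pad=6))
for i,(q) in enumerate([[.4340,-.0025,.4,0],[.4240,-.1445,.2,0],[.4485,-.268,-.15,0],[.5794,-.319,0,0]]):
    for n,c in(("T",T),("S",S)): print("m",i,n,*fit([c],MOUNT,q,darkmask,pad=8))
t=cv2.imread("pics/t4.png");s=cv2.imread("pics/s4.png")
a=np.vstack([cv2.resize(t[130:190,230:400],(794,280),interpolation=cv2.INTER_CUBIC),cv2.resize(s[180:290,180:400],(794,300),interpolation=cv2.INTER_CUBIC)])
cv2.imwrite("pics/e4.png",a)
E
```

```text
t 10.17 tcp [ 0.4355 -0.002   0.1497] yaw 1.9696 gap 0.0449 F [0.4 0.2 0.7] j6 -0.59
edge [ 0.6191  0.0101 -0.0256  0.    ] 696.1255246161725
edge [ 0.6113  0.0048 -0.0213  0.    ] 1272.194462369309
m 0 T [ 0.4618 -0.088   0.4131  0.    ] 29.54160951074531
m 0 S [ 0.4332 -0.0032  0.404   0.    ] 5.682698987586095
m 1 T [ 0.4246 -0.1439  0.2019  0.    ] 4.264232121188037
m 1 S [ 0.4235 -0.1453  0.2034  0.    ] 5.993151879613876
m 2 T [ 0.4486 -0.2676 -0.217   0.    ] 3.111185216858715
m 2 S [ 0.4478 -0.2686 -0.1474  0.    ] 9.09355562786597
m 3 T [ 0.5794 -0.3184 -0.0944  0.    ] 4.593608464522532
m 3 S [ 0.579  -0.3192  0.002   0.    ] 10.589544224347382
```

View pics/e4.png

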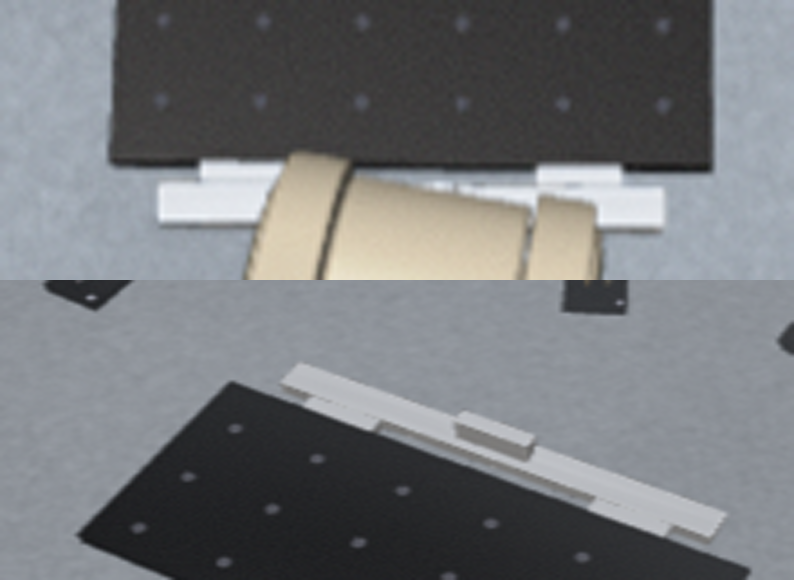

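Bar is flush on both pads and centred (equal 42-px overhangs). Mount0 (slit-like brass pair at the left) unchanged. Grasping it.

Emit:
{"op": "move_arm", "data": {
  "moves": [0,0,-0.04,0,0.045,0,0,-0.08,0,0.045,0,0,-0.117,0,0.045,0,0,-0.117,0,0.045,0,0,-0.117,0,0,0,0,-0.117,0,0,0,0,-0.117,0,0,0,0,-0.117,0,0,0,0,-0.117,0,0,0,0,-0.117,0,0]
}}

```text
clock: 11.0
tcp_pos: [0.4371, -0.0023, 0.0346]
orientation: [0.002, -0.199, 0.98, -0.001]
wrist_force: [0.3, -0.6, 7.5]
finger_gap: 0.0111
grip_force: 50.7
```

```bash
python3 - <<'E'
from h import *
st()
E
```

```text
t 11.0 tcp [ 0.4371 -0.0023  0.0346] yaw 1.9718 gap 0.0111 F [ 0.3 -0.6  7.5] j6 -0.59
```

Emit:
{"op": "move_arm", "data": {
  "moves": [0,0,0.03,0,0,0,0,0.06,0,0,0,0,0.08,-0.1,0,0.03,0.025,0.08,-0.2,0,0.06,0.05,0.08,-0.3,0,0.09,0.075,0.08,-0.4,0,0.12,0.1,0.08,-0.427,0,0.143,0.123,0.08,-0.427,0,0.143,0.123,0.08,-0.427,0,0.143,0.123,0.08,-0.427,0,0.143,0.123,0.08,-0.427,0]
}}

```text
clock: 11.92
tcp_pos: [0.577, 0.1211, 0.1124]
orientation: [-0.001, 0.013, 1.0, -0.0]
wrist_force: [-0.3, -0.3, -2.1]
finger_gap: 0.0113
grip_force: 49.5
```

```bash
python3 - <<'E'
from h import *
np.set_printoptions(precision=4,suppress=True)
T=cam("top","pics/t5.png");S=cam("scene","pics/s5.png");st()
print(fit([S],MOUNT,[.578,.121,-.028,.08],darkmask,True,pad=8))
E
```

```text
t 12.02 tcp [0.5767 0.1204 0.1126] yaw 1.5442 gap 0.0114 F [ 0.2 -0.2 -1.4] j6 0.1
(array([ 0.9458,  0.2045, -0.8181,  0.7699]), np.float64(231.59858316745823))
```

View pics/s5.png

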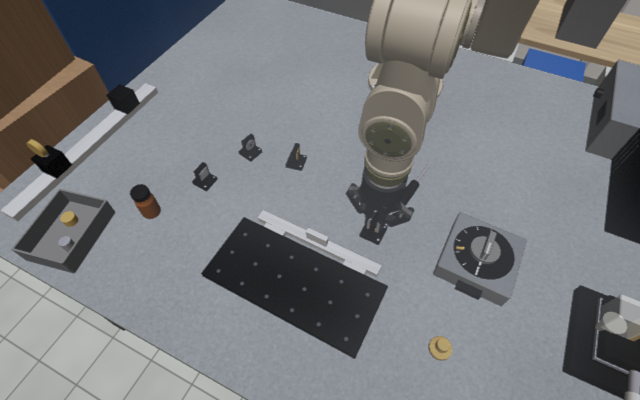

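Mount held upright (375,230) in front of the bar. Lower and push gently.

Emit:
{"op": "move_arm", "data": {
  "moves": [0,0,-0.035,0,0,0,0,-0.06,0,0,0,0,-0.072,0,0,0,0,-0.077,0,0,0,0,-0.079,0,0,0,0,-0.079,0,0]
}}

```text
clock: 12.52
tcp_pos: [0.5762, 0.1201, 0.0347]
orientation: [-0.001, 0.014, 1.0, -0.0]
wrist_force: [0.6, -0.3, -0.5]
finger_gap: 0.0118
grip_force: 49.5
```

Emit:
{"op": "move_arm", "data": {
  "moves": [0.002,0,0,0,0,0.004,0,0,0,0,0.006,0,0,0,0,0.007,0,0,0,0,0.007,0,0,0,0]
}}

```text
clock: 12.93
tcp_pos: [0.5836, 0.1208, 0.0347]
orientation: [-0.001, 0.013, 1.0, -0.0]
wrist_force: [-7.5, -0.8, 11.9]
finger_gap: 0.0114
grip_force: 51.4
```

Emit:
{"op": "move_arm", "data": {
  "moves": [0.001,0,0.001,0,0,0.002,0,0.001,0,0,0.003,0,0.001,0,0,0.003,0,0.001,0,0]
}}

```text
clock: 13.27
tcp_pos: [0.5839, 0.1207, 0.0348]
orientation: [-0.003, 0.013, 1.0, -0.0]
wrist_force: [-12.1, -0.6, 11.6]
finger_gap: 0.011
grip_force: 51.5
```

Emit:
{"op": "move_arm", "data": {
  "moves": [-0.003,0,0,0,0,-0.003,0,0,0,0.045,-0.003,0,0,0,0.045,-0.003,0,0,0,0.045,-0.003,0,0.04,0,0.045,-0.003,0,0.08,0,0.045,-0.03,-0.03,0.1,0.1,0.045,-0.055,-0.06,0.115,0.2,0.045,-0.08,-0.1,0.115,0.228,0.045,-0.1,-0.13,0.115,0.228,0.045,-0.12,-0.165,0.115,0.228,0.045,-0.14,-0.2,0.115,0.228,0.045]
}}

```text
clock: 14.27
tcp_pos: [0.4475, -0.0799, 0.1499]
orientation: [0.001, -0.101, 0.995, -0.0]
wrist_force: [1.1, 0.5, 0.5]
finger_gap: 0.0454
grip_force: 0.0
```

Emit:
{"op": "move_arm", "data": {
  "moves": [-0.01,-0.03,0,0,0.045,-0.021,-0.0645,0,0,0.045,-0.021,-0.0645,0,0,0.045,-0.021,-0.0645,0,0,0.045]
}}

```text
clock: 14.6
tcp_pos: [0.4271, -0.1451, 0.1497]
orientation: [0.001, -0.099, 0.995, -0.0]
wrist_force: [-0.2, -0.1, -0.2]
finger_gap: 0.0452
grip_force: 0.0
```

```bash
cat > look.py <<'E'
import sys
from h import *
np.set_printoptions(precision=4,suppress=True)
def look(tag,qs,w="TS"):
    T=cam("top",f"pics/t{tag}.png");S=cam("scene",f"pics/s{tag}.png");st()
    for i,q in qs.items():
        for n,c in(("T",T),("S",S)):
            if n in w: print("m",i,n,*fit([c],MOUNT,q,darkmask,pad=8))
    return T,S
M={1:[.4240,-.1445,.2,0],2:[.4485,-.268,-.15,0],3:[.5794,-.319,0,0]}
E
python3 - <<'E'
from look import *
look(6,{0:[.5807,.1195,-.028,0],**M})
E
```

```text
t 14.7 tcp [ 0.4273 -0.143   0.1494] yaw 1.7724 gap 0.045 F [-0.3 -0.4 -0.6] j6 -0.7
m 0 T [ 0.5807  0.1211 -0.0248  0.    ] 15.03036216534399
m 0 S [ 0.5739  0.1206 -0.0261  0.    ] 106.62029237661474
m 1 T [ 0.4311 -0.1199  0.2005  0.    ] 149.53863779236718
m 1 S [ 0.4235 -0.1453  0.2029  0.    ] 6.274278859880704
m 2 T [ 0.4285 -0.3359 -0.1305  0.    ] 8.051290573707213
m 2 S [ 0.4477 -0.2686 -0.1478  0.    ] 9.204162131277494
m 3 T [ 0.5955 -0.3542  0.0068  0.    ] 160.20007401185123
m 3 S [ 0.579  -0.3192  0.002   0.    ] 10.586187311162204
```

Emit:
{"op": "move_arm", "data": {
  "moves": [0,0,-0.04,0,0.045,0,0,-0.08,0,0.045,0,0,-0.115,0,0.045,0,0,-0.117,0,0.045,0,0,-0.117,0,0,0,0,-0.117,0,0,0,0,-0.117,0,0,0,0,-0.117,0,0,0,0,-0.117,0,0,0,0,-0.117,0,0]
}}

```text
clock: 15.53
tcp_pos: [0.4289, -0.1437, 0.0343]
orientation: [0.002, -0.101, 0.995, -0.001]
wrist_force: [-0.0, 1.4, 7.9]
finger_gap: 0.0112
grip_force: 53.4
```

```bash
python3 -c "
from h import *;st()"
```

```text
t 15.53 tcp [ 0.4289 -0.1437  0.0343] yaw 1.7731 gap 0.0112 F [-0.   1.4  7.9] j6 -0.7
```

Emit:
{"op": "move_arm", "data": {
  "moves": [0,0,0.03,0,0,0,0,0.06,0,0,0,0.02,0.08,-0.1,0,0.03,0.05,0.08,-0.2,0,0.055,0.08,0.08,-0.23,0,0.08,0.11,0.08,-0.23,0,0.11,0.14,0.08,-0.23,0,0.135,0.175,0.08,-0.23,0,0.151,0.205,0.08,-0.23,0,0.151,0.205,0.08,-0.23,0,0.151,0.205,0.08,-0.23,0,0.151,0.205,0.08,-0.23,0]
}}

```text
clock: 16.53
tcp_pos: [0.5773, 0.062, 0.1121]
orientation: [-0.001, 0.014, 1.0, -0.0]
wrist_force: [-0.3, -0.4, -2.4]
finger_gap: 0.011
grip_force: 52.0
```

```bash
python3 - <<'E'
from look import *
T,S=look(7,{k:M[k] for k in(2,3)},"S")
P=proj(S,[[.5761,.0613,.08]])[0].astype(int);print(P)
s=cv2.imread("pics/s7.png");cv2.imwrite("pics/c7.png",cv2.resize(s[150:300,240:440],(600,450)))
E
```

```text
t 16.63 tcp [0.5771 0.061  0.1123] yaw 1.5417 gap 0.0109 F [ 0.   0.3 -2.7] j6 -0.0
m 2 S [ 0.4478 -0.2686 -0.1482  0.    ] 9.25839903441055
m 3 S [ 0.579  -0.3192  0.002   0.    ] 10.65045591034744
[345 222]
```

View pics/c7.png

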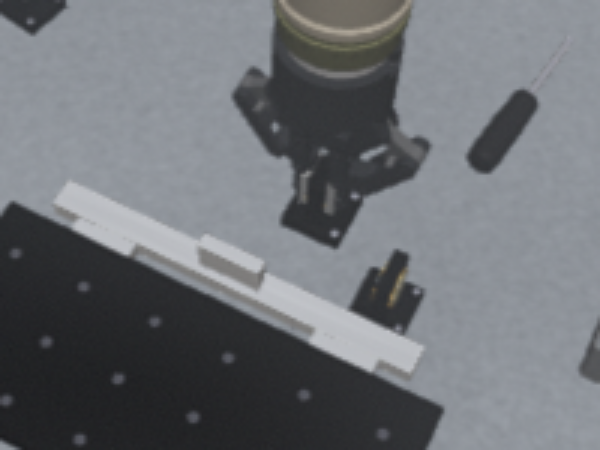

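Mount0 (390,295 in the crop) stands against the bar; mount1 held level at (320,210). Lower and push.

Emit:
{"op": "move_arm", "data": {
  "moves": [0,0,-0.035,0,0,0,0,-0.06,0,0,0,0,-0.072,0,0,0,0,-0.077,0,0,0,0,-0.079,0,0,0,0,-0.079,0,0]
}}

```text
clock: 17.13
tcp_pos: [0.5767, 0.0606, 0.0344]
orientation: [-0.001, 0.015, 1.0, -0.0]
wrist_force: [0.1, 0.5, -1.3]
finger_gap: 0.0114
grip_force: 52.0
```

Emit:
{"op": "move_arm", "data": {
  "moves": [0.002,0,0,0,0,0.004,0,0,0,0,0.006,0,0,0,0,0.008,0,0,0,0,0.009,0,0,0,0,0.009,0,0,0,0]
}}

```text
clock: 17.63
tcp_pos: [0.5839, 0.0612, 0.0344]
orientation: [-0.003, 0.014, 1.0, -0.001]
wrist_force: [-13.2, -2.6, 15.0]
finger_gap: 0.0117
grip_force: 54.7
```

Emit:
{"op": "move_arm", "data": {
  "moves": [-0.002,0,0,0,0,-0.002,0,0,0,0.045,-0.002,0,0,0,0.045,-0.002,0,0,0,0.045,-0.002,0,0.04,0,0.045,-0.002,0,0.08,0,0.045,-0.02,-0.03,0.1,-0.1,0.045,-0.04,-0.065,0.115,-0.152,0.045,-0.055,-0.1,0.115,-0.152,0.045,-0.07,-0.135,0.115,-0.152,0.045,-0.085,-0.17,0.115,-0.152,0.045,-0.1,-0.205,0.115,-0.152,0.045]
}}

```text
clock: 18.63
tcp_pos: [0.4868, -0.1447, 0.1488]
orientation: [0.001, 0.09, 0.996, -0.0]
wrist_force: [1.1, -0.1, 0.1]
finger_gap: 0.0446
grip_force: 0.0
```

Emit:
{"op": "move_arm", "data": {
  "moves": [-0.01,-0.035,0,0,0.045,-0.02,-0.07,0,0,0.045,-0.03,-0.1,0,0,0.045,-0.038,-0.124,0,0,0.045,-0.038,-0.124,0,0,0.045,-0.038,-0.124,0,0,0.045]
}}

```text
clock: 19.13
tcp_pos: [0.449, -0.2685, 0.1483]
orientation: [0.0, 0.091, 0.996, 0.0]
wrist_force: [-0.3, 1.2, 0.0]
finger_gap: 0.0452
grip_force: 0.0
```

```bash
python3 - <<'E'
from look import *
look(8,{0:[.5807,.1195,-.028,0],1:[.579,.0613,-.028,0],2:M[2],3:M[3]})
E
```

```text
t 19.23 tcp [ 0.4492 -0.2665  0.1482] yaw 1.3911 gap 0.0451 F [ 0.7 -0.2 -0.7] j6 -0.51
m 0 T [ 0.5806  0.1211 -0.0255  0.    ] 90.73796119428832
m 0 S [ 0.5739  0.1206 -0.0272  0.    ] 314.04077056478525
m 1 T [ 0.579   0.0622 -0.028   0.    ] 107.04913109217702
m 1 S [ 0.5727  0.061  -0.0235  0.    ] 218.63867024877857
m 2 T [ 0.4546 -0.2327 -0.1609  0.    ] 428.3573562687143
m 2 S [ 0.4535 -0.2322 -0.1481  0.    ] 9.398081764001752
m 3 T [ 0.5794 -0.3184 -0.0923  0.    ] 20.699890786826604
m 3 S [ 0.579  -0.3192  0.002   0.    ] 10.766642249952106
```

Mount2 was knocked aside by 36 mm (now ≈(.454,−.231)), still upright. Re-aiming.

Emit:
{"op": "move_arm", "data": {
  "moves": [0.006,0.0355,0,0.03,0.045,0.006,0.0355,0,0.03,0.045,0.006,0.0355,-0.04,0.03,0.045,0.006,0.0355,-0.08,0.03,0.045,0.006,0.0355,-0.114,0.03,0.045,0.006,0.0355,-0.116,0.03,0.045,0.006,0.0355,-0.116,0.03,0,0.006,0.0355,-0.116,0.03,0,0.006,0.0355,-0.116,0.03,0,0.006,0.0355,-0.116,0.03,0,0.006,0.0355,-0.116,0.03,0,0.006,0.0355,-0.116,0.03,0]
}}

```text
clock: 20.23
tcp_pos: [0.4567, -0.2325, 0.0345]
orientation: [0.002, 0.075, 0.997, -0.001]
wrist_force: [0.8, 2.1, 6.3]
finger_gap: 0.0116
grip_force: 53.5
```

```bash
python3 -c "
from h import *;st()"
```

```text
t 20.23 tcp [ 0.4567 -0.2325  0.0345] yaw 1.4211 gap 0.0116 F [0.8 2.1 6.3] j6 -0.48
```

Emit:
{"op": "move_arm", "data": {
  "moves": [0,0,0.03,0,0,0,0,0.06,0,0,0,0.02,0.08,0.1,0,0.02,0.05,0.08,0.122,0,0.04,0.08,0.08,0.122,0,0.06,0.11,0.08,0.122,0,0.08,0.14,0.08,0.122,0,0.1,0.17,0.08,0.122,0,0.118,0.1935,0.08,0.122,0,0.118,0.1935,0.08,0.122,0,0.118,0.1935,0.08,0.122,0]
}}

```text
clock: 21.15
tcp_pos: [0.5737, -0.0368, 0.1127]
orientation: [0.0, 0.012, 1.0, -0.0]
wrist_force: [-0.5, 0.2, -1.6]
finger_gap: 0.0113
grip_force: 52.2
```

```bash
python3 -c "
from h import *;st()"
```

```text
t 21.15 tcp [ 0.5737 -0.0368  0.1127] yaw 1.5459 gap 0.0113 F [-0.5  0.2 -1.6] j6 -0.18
```

Gap and force say it is still held; lower and push.

Emit:
{"op": "move_arm", "data": {
  "moves": [0,0,-0.035,-0.002,0,0,0,-0.06,-0.002,0,0,0,-0.072,-0.002,0,0,0,-0.077,-0.002,0,0,0,-0.079,-0.002,0,0,0,-0.079,-0.002,0]
}}

```text
clock: 21.65
tcp_pos: [0.5713, -0.0391, 0.0347]
orientation: [-0.001, 0.016, 1.0, -0.0]
wrist_force: [-1.1, 0.6, 0.4]
finger_gap: 0.0109
grip_force: 52.6
```

Emit:
{"op": "move_arm", "data": {
  "moves": [0.002,0,0,0,0,0.004,0,0,0,0,0.006,0,0,0,0,0.008,0,0,0,0,0.009,0,0,0,0,0.009,0,0,0,0]
}}

```text
clock: 22.15
tcp_pos: [0.5791, -0.039, 0.0347]
orientation: [-0.002, 0.015, 1.0, -0.001]
wrist_force: [-12.5, -0.8, 14.2]
finger_gap: 0.0111
grip_force: 54.7
```

Emit:
{"op": "move_arm", "data": {
  "moves": [-0.002,0,0,0,0,-0.002,0,0,0,0.045,-0.002,0,0,0,0.045,-0.002,0,0,0,0.045,-0.002,0,0.04,0,0.045,-0.002,0,0.08,0,0.045,-0.001,-0.035,0.115,0.03,0.045,-0.001,-0.075,0.115,0.03,0.045,-0.001,-0.115,0.115,0.03,0.045,-0.001,-0.155,0.115,0.03,0.045,-0.001,-0.195,0.115,0.03,0.045,-0.001,-0.23,0.115,0.03,0.045]
}}

```text
clock: 23.15
tcp_pos: [0.5812, -0.2711, 0.1485]
orientation: [0.001, 0.0, 1.0, -0.001]
wrist_force: [0.5, -0.5, -0.5]
finger_gap: 0.045
grip_force: 0.0
```

Emit:
{"op": "move_arm", "data": {
  "moves": [0,-0.035,0,0,0.045,0,-0.05,0,0,0.045,0,-0.05,0,0,0.045,0,-0.05,0,0,0.045]
}}

```text
clock: 23.48
tcp_pos: [0.5808, -0.3186, 0.1477]
orientation: [-0.0, 0.001, 1.0, 0.001]
wrist_force: [0.2, 0.5, 0.2]
finger_gap: 0.0449
grip_force: 0.0
```

```bash
python3 - <<'E'
from look import *
look(9,{0:[.5807,.1195,-.028,0],1:[.579,.0613,-.028,0],2:[.577,-.039,-.028,0],3:M[3]})
E
```

```text
t 23.58 tcp [ 0.581  -0.3167  0.1481] yaw 1.572 gap 0.045 F [0.6 0.8 0. ] j6 -0.62
m 0 T [ 0.5806  0.1211 -0.0253  0.    ] 90.75450620474385
m 0 S [ 0.5745  0.1205 -0.0269  0.    ] 316.9629301829526
m 1 T [ 0.579   0.0621 -0.0291  0.    ] 106.83596188766258
m 1 S [ 0.572   0.061  -0.0219  0.    ] 217.22722517518318
m 2 T [ 0.5756 -0.0386 -0.0271  0.    ] 15.529362238293468
m 2 S [ 0.5714 -0.04   -0.0259  0.    ] 146.541851708224
m 3 T [ 0.5828 -0.3184  0.0002  0.    ] 322.2308854162791
m 3 S [ 0.579  -0.3192  0.002   0.    ] 10.746764912086217
```

Emit:
{"op": "move_arm", "data": {
  "moves": [0,0,-0.04,0,0.045,0,0,-0.08,0,0.045,0,0,-0.113,0,0.045,0,0,-0.115,0,0.045,0,0,-0.115,0,0,0,0,-0.115,0,0,0,0,-0.115,0,0,0,0,-0.115,0,0,0,0,-0.115,0,0,0,0,-0.115,0,0]
}}

```text
clock: 24.42
tcp_pos: [0.5828, -0.3188, 0.0363]
orientation: [0.002, -0.0, 1.0, -0.001]
wrist_force: [0.5, 2.3, 7.4]
finger_gap: 0.0108
grip_force: 53.4
```

```bash
python3 -c "
from h import *;st()"
```

```text
t 24.42 tcp [ 0.5828 -0.3188  0.0363] yaw 1.5713 gap 0.0108 F [0.5 2.3 7.4] j6 -0.62
```

Emit:
{"op": "move_arm", "data": {
  "moves": [0,0,0.03,0,0,0,0,0.06,0,0,-0.0095,0.02,0.08,-0.028,0,-0.0095,0.06,0.08,-0.028,0,-0.0095,0.1,0.08,-0.028,0,-0.0095,0.14,0.08,-0.028,0,-0.0095,0.18,0.08,-0.028,0,-0.0095,0.21,0.08,-0.028,0,-0.0095,0.22,0.08,-0.028,0,-0.0095,0.22,0.08,-0.028,0,-0.0095,0.22,0.08,-0.028,0]
}}

```text
clock: 25.33
tcp_pos: [0.5719, -0.098, 0.114]
orientation: [0.001, 0.013, 1.0, -0.0]
wrist_force: [0.2, -0.4, -1.5]
finger_gap: 0.0111
grip_force: 52.2
```

```bash
python3 -c "
from h import *;st()"
```

```text
t 25.33 tcp [ 0.5719 -0.098   0.114 ] yaw 1.5442 gap 0.0111 F [ 0.2 -0.4 -1.5] j6 -0.28
```

Emit:
{"op": "move_arm", "data": {
  "moves": [0,0,-0.035,0,0,0,0,-0.06,0,0,0,0,-0.072,0,0,0,0,-0.077,0,0,0,0,-0.079,0,0,0,0,-0.079,0,0]
}}

```text
clock: 25.83
tcp_pos: [0.57, -0.0993, 0.0363]
orientation: [-0.001, 0.015, 1.0, 0.0]
wrist_force: [-9.6, 3.3, 14.1]
finger_gap: 0.0115
grip_force: 54.8
```

Emit:
{"op": "move_arm", "data": {
  "moves": [0.002,0,0,0,0,0.004,0,0,0,0,0.006,0,0,0,0,0.008,0,0,0,0,0.009,0,0,0,0,0.009,0,0,0,0]
}}

```text
clock: 26.33
tcp_pos: [0.578, -0.1001, 0.0363]
orientation: [-0.002, 0.015, 1.0, -0.001]
wrist_force: [-12.8, 0.3, 17.9]
finger_gap: 0.0115
grip_force: 55.2
```

Emit:
{"op": "move_arm", "data": {
  "moves": [0.001,0,0.002,0,0,0.002,0,0.002,0,0,0.003,0,0.002,0,0,0.003,0,0.002,0,0]
}}

```text
clock: 26.67
tcp_pos: [0.5782, -0.1001, 0.0365]
orientation: [-0.005, 0.015, 1.0, -0.001]
wrist_force: [-15.7, -1.7, 11.8]
finger_gap: 0.0111
grip_force: 54.3
```

Emit:
{"op": "move_arm", "data": {
  "moves": [-0.004,0,-0.001,0,0,-0.004,0,-0.001,0,0.045,-0.004,0,0,0,0.045,-0.004,0,0,0,0.045,-0.004,0,0.04,0,0.045,-0.004,0,0.08,-0.1,0.045,-0.03,-0.03,0.11,-0.2,0.045,-0.06,-0.06,0.11,-0.3,0.045,-0.09,-0.09,0.11,-0.4,0.045,-0.11,-0.12,0.11,-0.5,0.045,-0.13,-0.155,0.11,-0.6,0.045,-0.15,-0.19,0.11,-0.7,0.045]
}}

```text
clock: 27.67
tcp_pos: [0.4327, -0.2899, 0.1471]
orientation: [0.001, 0.358, 0.934, -0.0]
wrist_force: [0.5, -0.6, 0.8]
finger_gap: 0.0447
grip_force: 0.0
```

```bash
python3 - <<'E'
from look import *
T,S=look(10,{0:[.5807,.1195,-.028,0],1:[.579,.0613,-.028,0],2:[.577,-.039,-.028,0],3:[.574,-.1,-.028,0]},"T")
t=cv2.imread("pics/t10.png");s=cv2.imread("pics/s10.png")
a=np.vstack([cv2.resize(t[130:200,240:410],(794,300),interpolation=cv2.INTER_CUBIC),cv2.resize(s[150:290,190:410],(794,300),interpolation=cv2.INTER_CUBIC)])
cv2.imwrite("pics/e10.png",a)
E
```

```text
t 27.77 tcp [ 0.4316 -0.2938  0.147 ] yaw 0.8329 gap 0.045 F [-0.1 -0.2  1.4] j6 -0.01
m 0 T [ 0.5806  0.1211 -0.0255  0.    ] 90.27919929744613
m 1 T [ 0.579   0.0622 -0.0282  0.    ] 106.84281016146852
m 2 T [ 0.5753 -0.0386 -0.025   0.    ] 49.46302744544201
m 3 T [ 0.5743 -0.0993 -0.0279  0.    ] 54.19327326561264
```

View pics/e10.png

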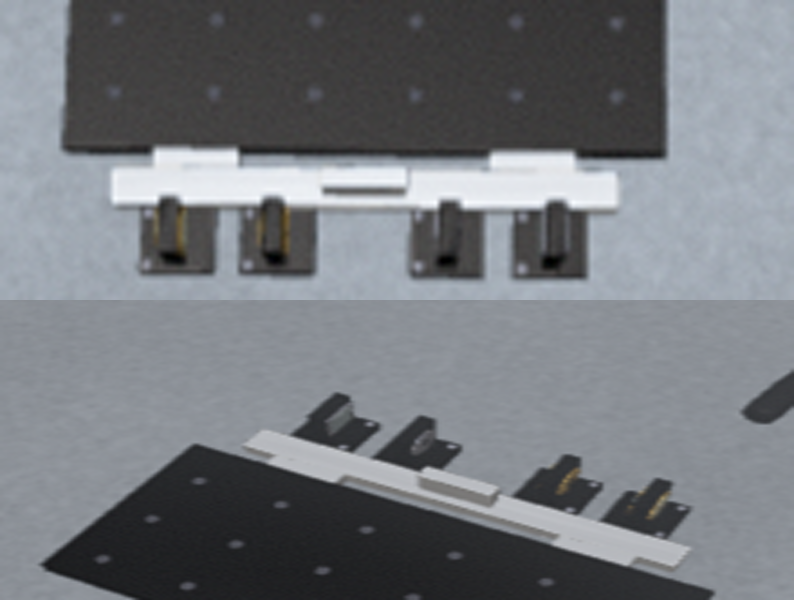

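All four mounts stand flush along the bar (top crop feet at (177,240),(277,240),(446,245),(550,245), all touching its edge). Now fetch the straightedge.

Emit:
{"op": "move_arm", "data": {
  "moves": [0.02,0.03,0,-0.1,0.045,0.035,0.06,0,-0.2,0.045,0.05,0.09,0,-0.3,0.045,0.07,0.12,0,-0.4,0.045,0.09,0.15,0,-0.5,0.045,0.11,0.18,0,-0.6,0.045,0.13,0.21,0,-0.7,0.045,0.15,0.24,0,-0.8,0.045,0.165,0.27,0,-0.861,0.045,0.18,0.302,0,-0.861,0.045,0.18,0.302,0,-0.861,0.045,0.18,0.302,0,-0.861,0.045]
}}

```text
clock: 28.77
tcp_pos: [0.6144, 0.0163, 0.146]
orientation: [0.0, 0.712, 0.702, 0.0]
wrist_force: [0.5, -0.1, -1.3]
finger_gap: 0.0447
grip_force: 0.0
```

```bash
python3 -c "
from h import *
cam('top');st();cam('top');st()"
```

```text
t 28.82 tcp [0.6138 0.015  0.1461] yaw -0.0153 gap 0.0451 F [-0.8  0.4  0. ] j6 1.48
t 28.87 tcp [0.6135 0.0141 0.1461] yaw -0.017 gap 0.0451 F [-0.3 -0.8 -0. ] j6 1.48
```

Emit:
{"op": "move_arm", "data": {
  "moves": [-0.001,-0.003,-0.04,-0.012,0.045,-0.001,-0.003,-0.07,-0.012,0.045,-0.001,-0.003,-0.07,-0.012,0.045,-0.001,-0.003,-0.07,-0.012,0.045]
}}

```text
clock: 29.2
tcp_pos: [0.6105, 0.0099, 0.0751]
orientation: [-0.002, 0.718, 0.696, -0.001]
wrist_force: [-0.4, -0.9, 0.2]
finger_gap: 0.0451
grip_force: 0.0
```

```bash
python3 -c "
from h import *
st();cam('top');cam('top');st()"
```

```text
t 29.2 tcp [0.6105 0.0099 0.0751] yaw -0.0318 gap 0.0451 F [-0.4 -0.9  0.2] j6 1.49
t 29.3 tcp [0.6134 0.01   0.0781] yaw -0.0312 gap 0.045 F [-0.   0.4  1. ] j6 1.49
```

Emit:
{"op": "move_arm", "data": {
  "moves": [0.0005,0.001,-0.02,0.003,0.045,0.0005,0.001,-0.038,0.003,0.045,0.0005,0.001,-0.046,0.003,0.045,0.0005,0.001,-0.046,0.003,0.045,0.0005,0.001,-0.046,0.003,0.0,0.0005,0.001,-0.046,0.003,0.0,0.0005,0.001,-0.046,0.003,0.0,0.0005,0.001,-0.046,0.003,0.0,0.0005,0.001,-0.046,0.003,0.0,0.0005,0.001,-0.046,0.003,0.0],
  "newtons": 60
}}

```text
clock: 30.13
tcp_pos: [0.6126, 0.0119, 0.0321]
orientation: [0.0, 0.717, 0.697, -0.0]
wrist_force: [-3.9, -0.7, 7.0]
finger_gap: 0.0112
grip_force: 60.0
```

```bash
python3 -c "
from h import *
st()"
```

```text
t 30.13 tcp [0.6126 0.0119 0.0321] yaw -0.027 gap 0.0112 F [-3.9 -0.7  7. ] j6 1.49
```

Emit:
{"op": "move_arm", "data": {
  "moves": [-0.001,0,0,0,0,-0.001,0,0.005,0,0,-0.001,0,0.012,0,0,-0.001,0,0.02,0,0,-0.001,0,0.035,0,0,-0.001,0,0.06,0,0,0.02,0,0.08,0,0,0.05,0,0.08,0,0,0.08,-0.002,0.08,0,0,0.104,-0.003,0.08,0,0,0.104,-0.003,0.08,0,0,0.104,-0.003,0.08,0,0]
}}

```text
clock: 31.13
tcp_pos: [0.7175, 0.0089, 0.1097]
orientation: [-0.0, 0.717, 0.697, -0.0]
wrist_force: [-1.2, 0.2, -2.8]
finger_gap: 0.0109
grip_force: 59.4
```

```bash
python3 - <<'E'
from look import *
st()
T,S=look(11,{0:[.5807,.1195,-.028,0],1:[.579,.0613,-.028,0],2:[.577,-.039,-.028,0],3:[.574,-.1,-.028,0]},"S")
E
```

```text
t 31.13 tcp [0.7175 0.0089 0.1097] yaw -0.027 gap 0.0109 F [-1.2  0.2 -2.8] j6 1.5
t 31.23 tcp [0.7159 0.0092 0.11  ] yaw -0.0269 gap 0.0106 F [-0.8 -0.5 -2.8] j6 1.5
m 0 S [ 0.5795  0.1206 -0.0299  0.    ] 293.412089488997
m 1 S [ 0.5779  0.0611 -0.0243  0.    ] 203.75939290945317
m 2 S [ 0.5987 -0.049  -0.0339  0.    ] 862.7420326643282
m 3 S [ 0.6284 -0.1004 -0.0417  0.    ] 715.7316327028514
```

View pics/s11.png

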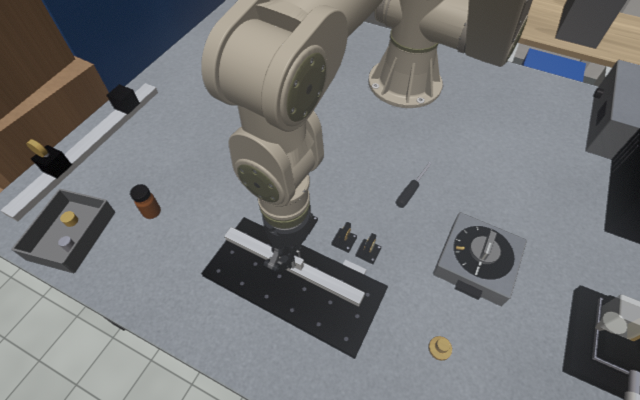

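Bar held level over the plate's middle; the two visible mounts are in place. Setting it down.

Emit:
{"op": "move_arm", "data": {
  "moves": [0,0,-0.03,0,0,0,0,-0.05,0,0,0,0,-0.058,0,0,0,0,-0.062,0,0,0,0,-0.063,0,0,0,0,-0.063,0,0]
}}

```text
clock: 31.73
tcp_pos: [0.7166, 0.0091, 0.0484]
orientation: [0.0, 0.717, 0.698, 0.0]
wrist_force: [0.0, 0.3, -3.1]
finger_gap: 0.0102
grip_force: 59.5
```

```bash
python3 -c "
from h import *
st()"
```

```text
t 31.73 tcp [0.7166 0.0091 0.0484] yaw -0.0269 gap 0.0102 F [ 0.   0.3 -3.1] j6 1.5
```

Emit:
{"op": "move_arm", "data": {
  "moves": [0,0,-0.002,0,0,0,0,-0.002,0,0,0,0,-0.001,0,0.045,0,0,0,0,0.045,0,0,0,0,0.045,0,0,0.04,0,0.045,0,0,0.08,0,0.045,0,0,0.11,0.12,0.045,-0.02,0.03,0.11,0.24,0.045,-0.04,0.06,0.11,0.36,0.045,-0.06,0.09,0.11,0.48,0.045,-0.08,0.12,0.11,0.6,0.045]
}}

```text
clock: 32.73
tcp_pos: [0.6366, 0.1298, 0.1578]
orientation: [0.001, 0.476, 0.879, 0.0]
wrist_force: [0.1, -0.4, -0.4]
finger_gap: 0.0451
grip_force: 0.0
```

Emit:
{"op": "move_arm", "data": {
  "moves": [-0.02,0.03,0,0.12,0.045,-0.04,0.06,0,0.24,0.045,-0.06,0.09,0,0.36,0.045,-0.08,0.12,0,0.48,0.045,-0.1,0.15,0,0.6,0.045,-0.12,0.18,0,0.72,0.045,-0.14,0.214,0,0.84,0.045,-0.14,0.214,0,0.96,0.045,-0.14,0.214,0,0.96,0.045,-0.14,0.214,0,0.96,0.045]
}}

```text
clock: 33.57
tcp_pos: [0.4971, 0.3434, 0.1575]
orientation: [0.0, 0.02, 1.0, 0.0]
wrist_force: [-0.6, 0.1, 0.7]
finger_gap: 0.045
grip_force: 0.0
```

```bash
python3 - <<'E'
from look import *
st()
look(12,{0:[.5807,.1195,-.028,0],1:[.579,.0613,-.028,0],2:[.577,-.039,-.028,0],3:[.574,-.1,-.028,0]})
t=cv2.imread("pics/t12.png");s=cv2.imread("pics/s12.png")
a=np.vstack([np.hstack([cv2.resize(t[90:200,240:400],(412,300)),cv2.resize(t[180:246,160:226],(380,300),interpolation=cv2.INTER_CUBIC)]),np.hstack([cv2.resize(s[140:360,180:400],(412,300)),cv2.resize(s[205:305,430:530],(380,300),interpolation=cv2.INTER_CUBIC)])])
cv2.imwrite("pics/e12.png",a)
E
```

```text
t 33.57 tcp [0.4971 0.3434 0.1575] yaw 1.5306 gap 0.045 F [-0.6  0.1  0.7] j6 0.51
t 33.67 tcp [0.4978 0.3423 0.1574] yaw 1.5289 gap 0.0453 F [-0.5 -0.8 -0.1] j6 0.51
m 0 T [ 0.581   0.1213 -0.0251  0.    ] 62.1841006787987
m 0 S [ 0.5794  0.1205 -0.0282  0.    ] 293.30464097095717
m 1 T [ 0.5782  0.0619 -0.0266  0.    ] 77.33015287251527
m 1 S [ 0.578   0.061  -0.0249  0.    ] 203.93973669586438
m 2 T [ 0.5759 -0.0388 -0.027   0.    ] 38.95674357974923
m 2 S [ 0.5752 -0.0397 -0.0281  0.    ] 341.56947343562325
m 3 T [ 0.575  -0.0993 -0.0273  0.    ] 51.23154831236211
m 3 S [ 0.5737 -0.0996 -0.0256  0.    ] 273.4281436770529
```

View pics/e12.png

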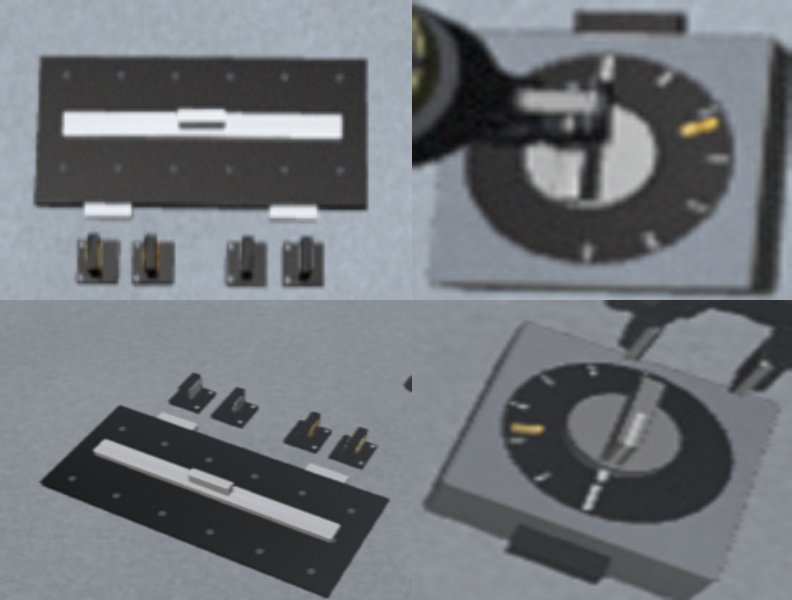

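Straightedge lies flat in the plate's middle, mounts stayed in line, dial still at zero. Measuring the clip's angle precisely.

```bash
python3 - <<'E'
from look import *
T=cam("top");S=cam("scene")
C=np.array([.4972,.3431])
for n,c,ref in(("T",T,"pics/top0.png"),("S",S,"pics/scene0.png")):
    p=cv2.imread(ref)[...,::-1].astype(float)
    u0=proj(c,[[*C,.05]])[0].astype(int)
    yy,xx=np.mgrid[u0[1]-30:u0[1]+31,u0[0]-36:u0[0]+37];q=p[u0[1]-30:u0[1]+31,u0[0]-36:u0[0]+37]
    W=np.clip(q[...,0]-q[...,2]-40,0,None)
    uv=np.array([(xx*W).sum(),(yy*W).sum()])/W.sum()
    for z in(.055,.058):
        v=ray(c,uv,z)[0,:2]-C;print(n,"clip",uv,np.hypot(*v),np.arctan2(v[1],v[0]))
    # ticks: bright pixels on the scale ring r .042-.056
    P=ray(c,np.c_[xx.ravel(),yy.ravel()],.0505)[:,:2]-C;r=np.hypot(*P.T);a=np.arctan2(P[:,1],P[:,0])
    g=q.mean(2).ravel();sat=(q.max(2)-q.min(2)).ravel()
    for k in range(0,7):
        a0=-.0-k*np.pi/6;da=(a-a0+np.pi)%(2*np.pi)-np.pi
        m=(abs(da)<.17)&(r>.040)&(r<.056)&(sat<40);w=np.clip(g-75,0,None)*m
        v=(P*w[:,None]).sum(0)/max(w.sum(),1);print("  tick",k,w.sum().round(),np.arctan2(v[1],v[0])+k*np.pi/6,np.hypot(*v))
E
```

```text
T clip [209.7067 207.3813] 0.05110949157083903 -1.2178699283419974
T clip [209.7067 207.3813] 0.051723662068492875 -1.2322619480955748
  tick 0 1030.0 -0.03339257302884002 0.04884503255751628
  tick 1 190.0 -0.03253746519508005 0.05400171945110147
  tick 2 133.0 -0.0384318271086137 0.052495355113664134
  tick 3 108.0 -0.009169032835631086 0.052691447933545764
  tick 4 119.0 -0.026193935888025432 0.052707194766423986
  tick 5 219.0 -0.027347485985887765 0.05340946320153933
  tick 6 134.0 6.235490083176263 0.05293642631025414
S clip [460.1327 247.436 ] 0.0496739939611489 -1.2798146382992353
S clip [460.1327 247.436 ] 0.05059545718480079 -1.245087106808269
  tick 0 1211.0 -0.06024185049437666 0.047745278247702055
  tick 1 182.0 -0.07533632693937975 0.05415429073998466
  tick 2 120.0 -0.09271651872109787 0.05434667359675445
  tick 3 95.0 -0.08990422171833834 0.05339336425723887
  tick 4 64.0 0.007205033463888899 0.04775899016188978
  tick 5 989.0 -0.06537014946894093 0.043806645312992776
  tick 6 62.0 0.03874844319841353 0.04617671139373219
```

Emit:
{"op": "move_arm", "data": {
  "moves": [0,0,-0.04,0,0.045,0,0,-0.075,0,0.045,0,0,-0.079,0,0.045,0,0,-0.079,0,0.0,0,0,-0.079,0,0.0,0,0,-0.079,0,0.0,0,0,-0.079,0,0.0,0,0,-0.079,0,0.0,0,0,-0.079,0,0.0],
  "newtons": 30
}}

```text
clock: 34.52
tcp_pos: [0.4984, 0.3418, 0.0804]
orientation: [0.001, 0.02, 1.0, -0.001]
wrist_force: [0.7, -5.9, -1.2]
finger_gap: 0.0116
grip_force: 33.5
```

```bash
python3 -c "
from h import *
st()"
```

```text
t 34.52 tcp [0.4984 0.3418 0.0804] yaw 1.5315 gap 0.0116 F [ 0.7 -5.9 -1.2] j6 0.51
```

Emit:
{"op": "move_arm", "data": {
  "moves": [0,-0.001,0,-0.12,0.0,0,-0.001,0,-0.24,0.0,0,-0.001,0,-0.36,0,0,-0.001,0,-0.48,0,0,-0.001,0,-0.6,0,0,-0.001,0,-0.72,0,0,-0.001,0,-0.84,0,0,-0.001,0,-0.96,0,0,-0.001,0,-1.08,0,0,-0.001,0,-1.16,0,0,-0.001,0,-1.193,0,0,-0.001,0,-1.193,0]
}}

```text
clock: 35.52
tcp_pos: [0.4981, 0.3412, 0.0804]
orientation: [0.001, 0.578, 0.816, 0.0]
wrist_force: [-0.8, -5.4, 1.2]
finger_gap: 0.011
grip_force: 33.9
```

Emit:
{"op": "move_arm", "data": {
  "moves": [0,0,0,0,0,0,0,0,0,0,0,0,0,0,0,0,0,0,0,0]
}}

```text
clock: 35.85
tcp_pos: [0.4981, 0.3411, 0.0804]
orientation: [0.001, 0.577, 0.817, 0.0]
wrist_force: [-0.4, -5.3, 2.0]
finger_gap: 0.0111
grip_force: 33.8
```

```bash
python3 -c "
from h import *
st()"
```

```text
t 35.85 tcp [0.4981 0.3411 0.0804] yaw 0.34 gap 0.0111 F [-0.4 -5.3  2. ] j6 1.7
```

Emit:
{"op": "move_arm", "data": {
  "moves": [0,0,0,0,0.045,0,0,0,0,0.045,0,0,0,0,0.045,0,0,0.04,0,0.045,0,0,0.08,0,0.045,-0.03,0.02,0.11,0,0.045,-0.06,0.05,0.14,0,0.045,-0.09,0.08,0.15,0,0.045,-0.12,0.11,0.15,0,0.045,-0.15,0.13,0.15,0,0.045,-0.18,0.15,0.15,0,0.045,-0.2,0.15,0.15,0,0.045]
}}

```text
clock: 36.85
tcp_pos: [0.2944, 0.4957, 0.2292]
orientation: [-0.001, 0.576, 0.818, 0.002]
wrist_force: [-0.6, 0.1, -0.0]
finger_gap: 0.045
grip_force: 0.0
```

```bash
python3 - <<'E'
from look import *
cam("top")
T,S=look(13,{0:[.5807,.1195,-.028,0],1:[.579,.0613,-.028,0],2:[.577,-.039,-.028,0],3:[.574,-.1,-.028,0]},"T")
t=cv2.imread("pics/t13.png");s=cv2.imread("pics/s13.png")
a=np.hstack([cv2.resize(t[180:246,160:226],(400,400),interpolation=cv2.INTER_CUBIC),cv2.resize(s[205:305,430:530],(400,400),interpolation=cv2.INTER_CUBIC)])
a=np.vstack([a,np.hstack([cv2.resize(t[90:200,200:490],(400,152)),cv2.resize(s[130:360,120:460],(400,152))])])
cv2.imwrite("pics/e13.png",a)
E
```

```text
t 37.0 tcp [0.295  0.4931 0.2291] yaw 0.3444 gap 0.0449 F [0.9 0.3 0.8] j6 2.12
m 0 T [ 0.581   0.1213 -0.0256  0.    ] 63.97298477180152
m 1 T [ 0.5784  0.0619 -0.0263  0.    ] 76.62330969579634
m 2 T [ 0.5759 -0.0388 -0.0276  0.    ] 38.93350485440996
m 3 T [ 0.575  -0.0992 -0.0266  0.    ] 51.17808753352768
```

View pics/e13.png

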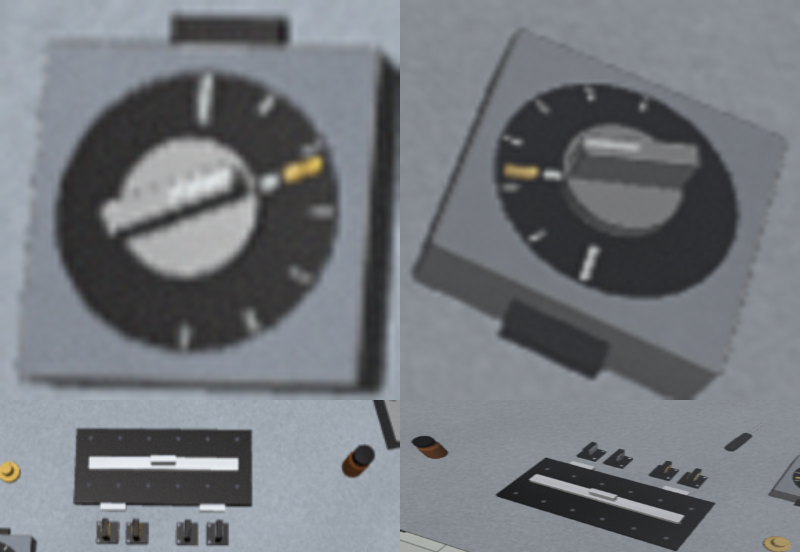

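The pointer lies on the brass clip in both views (crop (270,183)→(303,170) and (551,175)→(520,171)). The mounts are in line, the straightedge is on the plate and nothing else has moved.

```bash
python3 -c "
from workcell import env
print(env.hand_in())"
```

```text
the job is handed in; nothing more can be done
None
```

The job is done and handed in at about 37 s on the clock: the dial was zeroed first, all four mounts were lined up flush against the straightedge, the straightedge was laid back mid-plate, and the dial pointer was set at the brass clip, as confirmed in both camera views.

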